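# Find the heavy side of a grinding wheel on the balancing stand

## Task

Lift the grinding wheel that is mounted on a balancing arbor out of the plywood rack and lay its arbor gently in the rollers of the balancing stand. Set it turning, take the hand away and let it swing out and come to rest by itself, so that its heavy side, which cannot be seen, hangs straight down; then take hold of the wheel without turning it and finish while still holding it there on the rollers, heavy side down, ready for the balance weights to be fitted. Leave the spare wheels and everything else on the bench where they are.

Things in the scene. Friction and masses are not known exactly. Their poses are not given: they have to be found in the camera images.
- wheel: the wheel to balance: grey, 125 mm across, 20 mm thick, 0.7-0.8 kg, on edge, between aluminium flanges (50 mm across, 6 mm thick, hex nuts outside) on a steel arbor 14 mm thick, 116 mm long, sticking out equally both sides; only wheel with an arbor. Origin: its centre; y along the arbor, x and z turn with the wheel. A hidden soaked side is about 85 g heavier, in another direction of x, z each time
- stand: balancing stand, fixed: grey base 180 (x) by 136 (y) by 12 mm, cheek plates at y = -60 and 60 mm, 62 mm high, and four free-running steel discs 80 mm across, tops 94 mm up, a pair overlapping on each side (|y| = 32 to 50 mm). The arbor is lowered along the stand's y into the valleys of both pairs, which centre it when a few mm off. Origin: centre of underside
- stand_seat (a point): where the wheel's centre lies with the arbor in the rollers, 90 mm up (rim top 152.5 mm); y is the arbor's line, z up. Left alone there the wheel swings like a pendulum (period about 1.2 s) and settles within 2 to 5 s, heavy side down to some 8 degrees; let go near balance or already heavy side down it hardly swings and has to be turned by hand first
- rack: plywood rack, fixed: base 130 (x) by 290 (y) by 18 mm, three slots 90 mm apart along y, each 23 mm wide between cheeks 48 mm high. Wheels stand on edge in them, axes along y, and lift straight up; which stands where differs every time. The wheel to balance has its centre 84.6 mm and rim top 147 mm above the bench, and does not turn there. Origin: centre of underside
- spare_wide: spare wheel without arbor, grey, 100 mm across and 20 mm thick, in another slot of the rack, top 120 mm above the bench. Leave it there. Origin: its centre, y along its axis.
- spare_small: spare wheel without arbor, off-white, 90 mm across and 20 mm thick, in another slot of the rack, top 109 mm above the bench. Leave it there. Origin: its centre, y along its axis.
- pin_spanner: flat steel pin spanner lying on the bench, 140 by 38 by 12 mm. Leave it.
- dressing_stick: white dressing stick, 150 by 25 by 25 mm. Leave it.
- chisel: chisel with a wooden handle, 270 mm long, 27 mm high. Leave it.
- offcut_long: timber offcut, 260 by 45 by 32 mm. Leave it.
- offcut_short: timber offcut, 120 by 60 by 40 mm. Leave it.

How it is judged:
By the outcome, as a careful person would: the job done as asked, in the order asked, and still so for the second after the job is handed in, while the arm keeps its last pose, push and grip.
It also fails if it takes over 72 s, if anything falls off the work surface, if the arm or the gripper's body presses on something with over 40 N, if the wrist force passes 120 N, or if a joint passes its speed limit or range.

## Robot

A 6-joint arm with a two-finger parallel gripper is mounted at the origin on the work surface. World frame = base frame: x ahead of the robot, y to its left, z up, the work surface at z = 0. Lengths are in m, angles in rad, forces in N, time in s.
With the tool pointing down it reaches from about 0.325 to 0.775 m from the base axis. Payload 9.3 kg.
Tool frame: the origin (TCP) lies midway between the tips of the shut fingers; the grasp point (between the pads) lies 19 mm behind it; z points along the fingers, y is the direction in which the jaws open and shut (so a half turn about z gives the same grasp; the last joint's range is limited). The gripper opens to 85 mm and grips with 20 to 120 N. Pads are 22 mm wide; open, the fingers measure 114 mm over their backs; the gripper's body (76 mm by 85 mm) begins 54 mm behind the grasp point. The pads swing forward as they close: fully open they stand 13 mm farther back than shut.
Start: joints at [0.999, 0.259, 0.021, 1.334, 0, 1.418], TCP at [0.224, 0.502, 0.231] pointing down, gripper open.
Joint ranges: [-3.04, 3.04], [-0.91, 1.82], [-1.04, 1.36], [-1.92, 1.95], [-1.52, 1.45], [-3.14, 3.14]. Speed limits (rad/s): [2.22, 2.22, 2.79, 3.14, 3.14, 3.14].

## Interface

Orientations are given as a rotation vector (axis times angle).
In Python, from rig import env gives the robot as it stands.
- The arm moves only by the tool send_rows, never from a script. Its argument "commands" is text: rows parted by semicolons, each of 4 numbers parted by spaces: the shift along the tool's x, y, z in cm, then the turn about the tool's z in degrees. In form: tx ty tz yaw; .... A call has exactly 5 rows; each row shifts and turns the commanded pose from where the row before left it, along the tool's axes as they then stand; what a row does not reach is not made up. A row lasts 1/10 s, in which the tool goes at most 50 mm and 8.59 degrees, less where a joint would pass 70% of its speed; a pose out of reach is approached as far as the arm can. A call with a gripper value outside its range is refused whole. "claw" is the opening, from 0 (shut) to 1 (fully open), set as the call begins (left out, the last holds). The fingers move at their own pace and stop on an object; "grip_force" is the grip in N (left out, the last holds). Time passes only in rows, so rows that do not move let the fingers close, or fill a call up. It gives the time, the measured TCP pose, the force and the opening at its end, in the units of the state.
- env.state(): the state, without advancing time (a new reading comes with each control period).
- env.capture(name): name is "side" or "top" or "wrist"; returns a dict with "color" (384x512x3 uint8, red, green, blue), "intrinsics" (3x3 intrinsics, pixels), "dist_coeffs" ([k1, k2, p1, p2, k3] as OpenCV has them; the pictures are not rectified), "world_to_cam" (4x4, takes a point from world to camera coordinates); the wrist camera has in their place "mount" (4x4, takes a point from camera to tool coordinates, whose origin is the TCP and whose axes are the flange's). Camera axes: x right, y up, looking along -z (the intrinsics and any distortion apply to the point x, -y, -z); pixel columns grow to the right and rows downward; lengths in m; the calibration is good to about 2 mm. A picture is of the moment at which its call begins: read the wrist's pose just before it. There is no depth.
- env.job_done(): hands the job in, once; it reports no verdict.
Trained networks look in the newest picture that a camera, given by its name, has taken for a name from the list of things; names that differ only in an ending like _2 or _b are one class to them, and where a whole thing is asked for, a point or a joint stands for the part that bears it (a point fixed in the world has none). Each returns a list of dicts, best first, with "score" (0 to 1); they miss things now and then, are a little off and sometimes report something else, mostly with a low value. They report only what shows in the picture. A call takes as long as a camera call.
- env.regions_of(camera, query): "pixels" (384x512 bool, what is visible of it).
- env.landmark_of(camera, query): "xyz" ([x, y, z] in m, in world coordinates, good to about 4 mm: a listed point, or the origin of a listed thing).
The state is a dict: "clock": time; "joint_positions": joint angles; "joint_velocities": joint speeds; "joint_torque": joint torques, N m; "eef_pos": TCP position; "tool_rot": TCP orientation; "force": force on the tool from outside, world axes, zero at the start; "wrist_torque": the same for the moment, N m; "opening": opening from 0.0 (shut) to 1.0 (fully open).
Only numpy, scipy, OpenCV 4.12 (cv2) and the standard library are available. Lean on these libraries where they do the work, as an engineer would, in place of code of your own. Each camera call takes 0.05 s, during which the arm holds its last target. There are 200 camera calls.

## Working session

There is one attempt and no reset: what is moved stays moved. The work goes in short steps, Python scripts to look and compute and a tool call to move; the robot and the scene stay as the last step left them, time stands still between calls to the robot, and variables do not carry over. Pictures are saved under pics/ and viewed, about 8 in all and at most 12, crops included, and the job is handed in when it is done.

Besides the shell and the picture viewer there is one more tool, called after ">>>" in YAML: its name, and indented under it one key for each argument. send_rows: Moves the arm, as the interface text tells. Its arguments: {"type":"object","properties":{"commands":{"type":"string"},"claw":{"type":"number"},"grip_force":{"type":"number"}},"required":["commands"]}

```bash
mkdir -p pics; ls
cat > h.py <<'E'
import numpy as np,cv2
from rig import env
from scipy.spatial.transform import Rotation as R
def show(n,f):
    c=env.capture(n); cv2.imwrite('pics/'+f,c['color'][:,:,::-1]); return c
def st():
    s=env.state(); print('t',round(s['clock'],2),'p',np.round(s['eef_pos'],4),'rot',np.round(s['tool_rot'],3),'F',np.round(s['force'],1),'op',round(s['opening'],3)); return s
def proj(c,P,wc=None):
    wc=c['world_to_cam'] if wc is None else wc
    P=np.atleast_2d(P); q=(wc[:3,:3]@P.T).T+wc[:3,3]; q=q*[1,-1,-1]
    return cv2.projectPoints(q.astype(float),np.zeros(3),np.zeros(3),np.array(c['intrinsics']),np.array(c['dist_coeffs']))[0].reshape(-1,2)
def ray(c,uv,wc=None):
    wc=np.array(c['world_to_cam'] if wc is None else wc)
    n=cv2.undistortPoints(np.array([[uv]],float),np.array(c['intrinsics']),np.array(c['dist_coeffs'])).ravel()
    d=wc[:3,:3].T@np.array([n[0],-n[1],-1]); o=-wc[:3,:3].T@wc[:3,3]; return o,d/np.linalg.norm(d)
def tri(rs):
    A=0;b=0
    for o,d in rs:
        M=np.eye(3)-np.outer(d,d);A=A+M;b=b+M@o
    return np.linalg.solve(A,b)
def wristwc(c,s):
    T=np.eye(4);T[:3,:3]=R.from_rotvec(s['tool_rot']).as_matrix();T[:3,3]=s['eef_pos']
    return np.linalg.inv(T@np.array(c['mount']))
E
python3 - <<'E'
from h import *
s=st();print(R.from_rotvec(s['tool_rot']).as_matrix().round(3))
ims=[]
for n in ['side','top']:
    c=env.capture(n);ims.append(c['color'][:,:,::-1]);wc=np.array(c['world_to_cam']);print(n,(-wc[:3,:3].T@wc[:3,3]).round(3))
    cv2.imwrite('pics/a_'+n+'.png',ims[-1])
    for q in ['wheel','stand','stand_seat','rack','spare_wide','spare_small','offcut_long','offcut_short','chisel','dressing_stick','pin_spanner']:
        print(q,[(np.round(r['xyz'],3),round(r['score'],2)) for r in env.landmark_of(n,q)[:2]])
E
```

```text
pics
t 0.0 p [0.2235 0.5022 0.2306] rot [-6.530e-01 -3.073e+00  2.000e-03] F [ 0.3  0.1 -1. ] op 1.002
[[-0.914  0.407 -0.001]
 [ 0.407  0.914 -0.001]
 [ 0.    -0.001 -1.   ]]
side [0.561 1.062 1.092]
wheel [(array([ 0.535, -0.078,  0.084]), 0.86), (array([0.56 , 0.174, 0.002]), 0.64)]
stand [(array([0.564, 0.177, 0.   ]), 0.87)]
stand_seat [(array([0.56 , 0.175, 0.092]), 0.96)]
rack [(array([ 0.523, -0.168,  0.001]), 0.67)]
spare_wide []
spare_small [(array([ 0.746, -0.252, -0.001]), 0.65), (array([ 0.519, -0.173,  0.061]), 0.43)]
offcut_long [(array([ 0.742, -0.251,  0.004]), 0.78)]
offcut_short [(array([ 0.527, -0.47 , -0.   ]), 0.84)]
chisel [(array([0.523, 0.459, 0.001]), 0.68), (array([0.729, 0.25 , 0.001]), 0.19)]
dressing_stick [(array([0.728, 0.246, 0.004]), 0.53), (array([ 0.744, -0.255,  0.003]), 0.5)]
pin_spanner [(array([ 0.729, -0.006,  0.004]), 0.58), (array([ 0.52 , -0.171,  0.06 ]), 0.28)]
top [0.432 0.016 1.225]
wheel [(array([ 0.537, -0.082,  0.083]), 0.88)]
stand [(array([0.561, 0.175, 0.002]), 0.63), (array([ 0.73 , -0.01 ,  0.002]), 0.48)]
stand_seat [(array([0.562, 0.173, 0.093]), 0.79), (array([ 0.561,  0.175, -0.001]), 0.35)]
rack [(array([ 0.521, -0.168, -0.001]), 0.68)]
spare_wide [(array([ 0.501, -0.262,  0.072]), 0.92)]
spare_small [(array([ 0.516, -0.168,  0.064]), 0.84), (array([ 0.727, -0.013,  0.001]), 0.54)]
offcut_long [(array([ 0.748, -0.252, -0.002]), 0.87)]
offcut_short [(array([ 0.53 , -0.47 , -0.004]), 0.77)]
chisel [(array([0.52 , 0.461, 0.   ]), 0.77), (array([ 0.535, -0.082,  0.083]), 0.43)]
dressing_stick [(array([0.729, 0.25 , 0.002]), 0.68)]
pin_spanner [(array([ 0.73 , -0.012, -0.001]), 0.75)]
```

View pics/a_top.png

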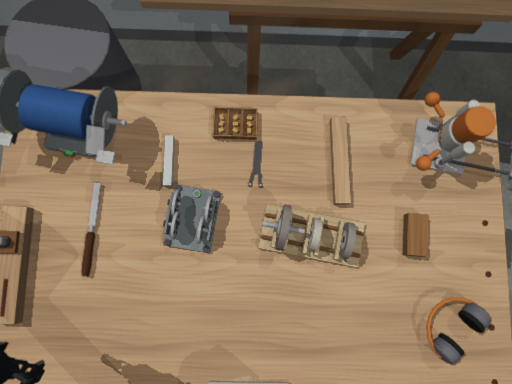

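View pics/a_side.png

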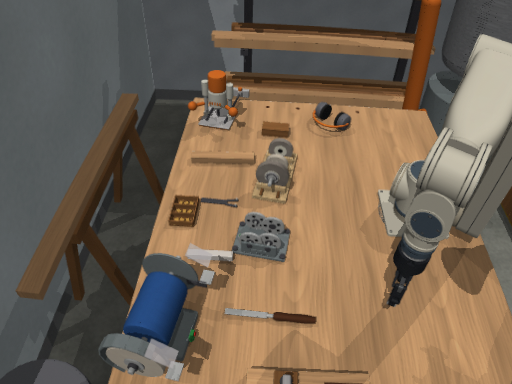

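The top view shows the arbored wheel in the rack slot nearest the stand (about 284,228). The stand is at about (192,218), with clear space between them. The side view agrees: wheel at about (272,172), stand at about (262,238). Next I'll move over the wheel for a wrist view.

>>> send_rows:
  commands: "-3.5 -2.7 -0.4 0;-3.5 -2.7 -0.4 0;-3.5 -2.7 -0.4 0;-3.5 -2.7 -0.4 0;-3.5 -2.7 -0.4 0"
  claw: 1

```text
clock: 1.7
eef_pos: [0.329, 0.3064, 0.2516]
tool_rot: [0.652, 3.073, 0.001]
force: [0.3, 0.0, 0.1]
opening: 1.002
```

>>> send_rows:
  commands: "-3.5 -2.7 -0.4 0;-3.5 -2.7 -0.4 0;-3.5 -2.7 -0.4 0;-3.5 -2.7 -0.4 0;0 0 0 0"

```text
clock: 2.2
eef_pos: [0.4149, 0.1486, 0.2676]
tool_rot: [0.661, 3.07, -0.001]
force: [-0.4, 1.4, 1.0]
opening: 0.998
```

Run:
```python
from h import *
s=st();c=env.capture('wrist');np.savez('w0.npz',wc=wristwc(c,s),K=c['intrinsics'],d=c['dist_coeffs'])
print(np.round(c['mount'],3))
im=c['color'][:,:,::-1].copy()
cv2.imwrite('pics/w0.png',im)
for q in ['wheel','stand_seat','stand','rack']: print(q,[(np.round(r['xyz'],4),round(r['score'],2)) for r in env.landmark_of('wrist',q)[:2]])
```

```text
t 2.2 p [0.4149 0.1486 0.2676] rot [ 6.61e-01  3.07e+00 -1.00e-03] F [-0.4  1.4  1. ] op 0.998
[[ 0.     0.957  0.291  0.075]
 [ 1.    -0.     0.     0.   ]
 [ 0.     0.291 -0.957 -0.142]
 [ 0.     0.     0.     1.   ]]
wheel []
stand_seat [(array([0.5604, 0.1694, 0.092 ]), 0.72)]
stand [(array([0.5629, 0.1732, 0.0027]), 0.93)]
rack [(array([ 0.5215, -0.1714,  0.0013]), 0.67)]
```

View pics/w0.png

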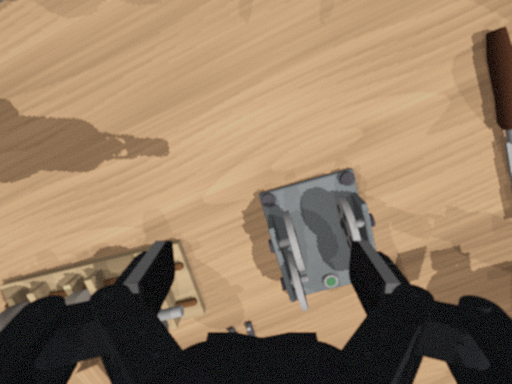

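The wrist view shows the stand (base corners about (262,193), (352,170), (297,300)) and part of the rack at lower left. The gripper hides the wheel, so I'll move outward so the camera looks down on both from behind the gripper.

>>> send_rows:
  commands: "-4.5 -1.8 -0.5 0;-4.5 -1.8 -0.5 0;-4.5 -1.8 -0.5 0;-4.5 -1.8 -0.5 0;-4.5 -1.8 -0.5 0"

```text
clock: 2.95
eef_pos: [0.5826, -0.0211, 0.2925]
tool_rot: [0.649, 3.074, 0.0]
force: [0.9, 1.0, -0.0]
opening: 0.997
```

>>> send_rows:
  commands: "-4.5 -1.8 -0.5 0;0 0 0 -6.5;0 0 0 -6.5;0 0 0 0;0 0 0 0"

```text
clock: 3.45
eef_pos: [0.6153, -0.0547, 0.2973]
tool_rot: [-0.303, -3.127, -0.0]
force: [-0.2, -0.3, -1.0]
opening: 0.997
```

Run:
```python
from h import *
s=st();c=env.capture('wrist');np.savez('w1.npz',wc=wristwc(c,s),K=c['intrinsics'],d=c['dist_coeffs'])
im=c['color'][:,:,::-1].copy()
cv2.imwrite('pics/w1.png',im)
for q in ['wheel','stand_seat','stand','rack','spare_wide','spare_small']: print(q,[(np.round(r['xyz'],4),round(r['score'],2)) for r in env.landmark_of('wrist',q)[:2]])
```

```text
t 3.45 p [ 0.6153 -0.0547  0.2973] rot [-0.303 -3.127 -0.   ] F [-0.2 -0.3 -1. ] op 0.997
wheel [(array([ 0.5346, -0.0855,  0.0851]), 0.55)]
stand_seat [(array([0.562 , 0.1729, 0.09  ]), 0.6)]
stand [(array([0.5658, 0.1742, 0.0013]), 0.6)]
rack []
spare_wide [(array([ 0.5019, -0.2582,  0.0689]), 0.71), (array([0.5643, 0.1743, 0.0024]), 0.26)]
spare_small [(array([ 0.5266, -0.1728,  0.068 ]), 0.75)]
```

View pics/w1.png

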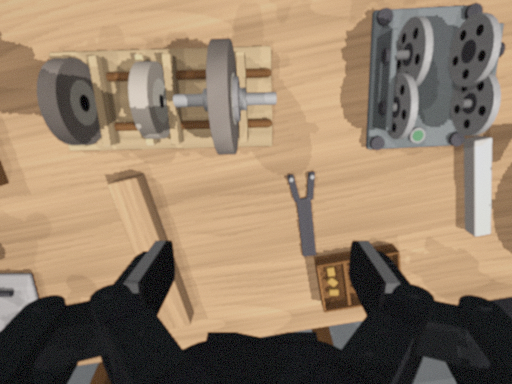

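The outward wrist view shows the wheel rim at about (223,97), with arbor ends at about (176,101) and (275,98). The stand base's left edge runs from (372,11) to (367,148), and its discs are clearly visible. I'll fit the poses from these points and check them across views.

Run:
```python
from h import *
L=lambda f:{k:v for k,v in np.load(f).items()}
def cam(f):
    z=np.load(f);return {'world_to_cam':z['wc'],'intrinsics':z['K'],'dist_coeffs':z['d']}
w0,w1=cam('w0.npz'),cam('w1.npz')
def hit(c,uv,z):
    o,d=ray(c,uv);return o+d*(z-o[2])/d[2]
a,b=hit(w1,(176,101),.0846),hit(w1,(275,98),.0846)
print('arbor',a.round(4),b.round(4),'len',np.linalg.norm(a-b),'mid',(a+b)/2,'ang',np.degrees(np.arctan2(b[0]-a[0],b[1]-a[1])))
P=[hit(w1,p,.012) for p in [(372,11),(367,148)]]
print('stand w1',np.round(P,4),np.linalg.norm(P[0]-P[1]))
d=P[1]-P[0];print('x-dir ang',np.degrees(np.arctan2(-d[1],d[0])))
Q=[hit(w0,p,.012) for p in [(262,193),(352,170)]]
print('stand w0',np.round(Q,4),np.linalg.norm(Q[0]-Q[1]));d=Q[1]-Q[0];print('ydir ang',np.degrees(np.arctan2(d[0],d[1])))
# multi-view triangulation with regions: wheel centre & disc checks
top=env.capture('top');rs=env.regions_of('top','stand');
m=max(rs,key=lambda r:r['score'])['pixels'].astype(np.uint8)
r=cv2.minAreaRect(np.argwhere(m)[:,::-1].astype(np.float32));print(r, [hit(top,p,.012).round(3) for p in cv2.boxPoints(r)])
# model overlays
def model(cx,cy,a,pts):
    a=np.radians(a);M=np.array([[np.cos(a),np.sin(a),0],[-np.sin(a),np.cos(a),0],[0,0,1]])
    return (M@np.array(pts).T).T+[cx,cy,0]
np.save('dummy.npy',0)
im=cv2.imread('pics/w1.png')
th=np.linspace(0,2*np.pi,60)
mid=(a+b)/2;ang=np.degrees(np.arctan2(b[0]-a[0],b[1]-a[1]))
W=[]
for y in(-.01,.01):W.append(model(mid[0],mid[1],ang,[[.0625*np.cos(t),y,.0846+.0625*np.sin(t)] for t in th]))
# stand guess
def stand(cx,cy,an):
    o=[model(cx,cy,an,[[-.09,-.068,.012],[.09,-.068,.012],[.09,.068,.012],[-.09,.068,.012],[-.09,-.068,.012]])]
    for y in(-.068,):pass
    return o
yd=np.degrees(np.arctan2(d[0],d[1]))
import sys
from scipy.optimize import least_squares
cs=np.array([[-.09,-.068,.012],[.09,-.068,.012]]);c2=np.array([[-.09,-.068,.012],[-.09,.068,.012]])
f=lambda p:np.r_[(proj(w1,model(*p,cs))-[(372,11),(367,148)]).ravel(),(proj(w0,model(*p,c2))-[(262,193),(352,170)]).ravel()]
s=least_squares(f,[.562,.174,12]);print('stand fit',s.x,s.fun.round(1))
for l in W+stand(*s.x): cv2.polylines(im,[proj(w1,l).round().astype(int)],False,(0,0,255),1)
cv2.imwrite('pics/ov.png',cv2.resize(im[:170],(800,266)))
```

```text
arbor [ 0.5263 -0.1363  0.0846] [ 0.5448 -0.0249  0.0846] len 0.11295064525572329 mid [ 0.53558849 -0.08059728  0.0846    ] ang 9.415331183052182
stand w1 [[0.4648 0.118  0.012 ]
 [0.6384 0.0956 0.012 ]] 0.17503547345001408
x-dir ang 7.362458400103966
stand w0 [[0.4632 0.1276 0.012 ]
 [0.4837 0.2532 0.012 ]] 0.12726813245722715
ydir ang 9.257433030723552
((190.14329528808594, 217.98724365234375), (52.3682746887207, 63.32145309448242), 10.17551040649414) [array([0.483, 0.266, 0.012]), array([0.664, 0.244, 0.012]), array([0.641, 0.093, 0.012]), array([0.46 , 0.119, 0.012])]
stand fit [0.56246661 0.17531798 8.44599963] [ 2.5 -1.7 -0.3  2.2 -4.1  1.9  1.7 -0.9]
```

View pics/ov.png

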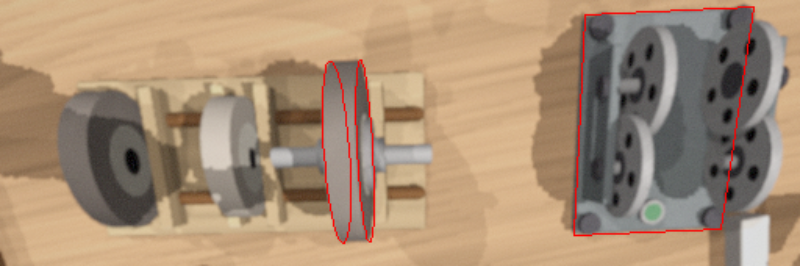

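Run:
```python
from h import *
z=np.load('w1.npz');w1={'world_to_cam':z['wc'],'intrinsics':z['K'],'dist_coeffs':z['d']}
def hit(c,uv,z):
    o,d=ray(c,uv);return o+d*(z-o[2])/d[2]
a,b=hit(w1,(58,151),.018),hit(w1,(272,147),.018);d=b-a;print('rack bottom edge ang',np.degrees(np.arctan2(d[0],d[1])),np.linalg.norm(d))
a,b=hit(w1,(170,48.5),.018),hit(w1,(271,46),.018);d=b-a;print('top edge',np.degrees(np.arctan2(d[0],d[1])))
cs={n:env.capture(n) for n in('side','top','wrist')};s=env.state();cs['wrist']['world_to_cam']=wristwc(cs['wrist'],s)
for q in('wheel','stand_seat'):
    rs=[]
    for n in cs:
        l=env.landmark_of(n,q)
        if l and l[0]['score']>.5: p=l[0]['xyz'];rs.append(ray(cs[n],proj(cs[n],p)[0]))
    print(q,len(rs),tri(rs).round(4))
# wheel mask outline in wrist: rim top edges
m=max(env.regions_of('wrist','wheel'),key=lambda r:r['score'])['pixels']
for r in (45,60,75,120,135,145):
    x=np.where(m[r])[0]; print(r,x.min() if len(x) else None,x.max() if len(x) else None)
from scipy.optimize import minimize
def iou(p):
    cx,cy,an=p;an=np.radians(an);u=np.array([np.sin(an),np.cos(an),0]);v=np.array([np.cos(an),-np.sin(an),0])
    k=np.zeros(m.shape,np.uint8);t=np.linspace(0,2*np.pi,48)
    for (y0,y1,r) in((-.01,.01,.0625),(-.016,.016,.025),(-.058,.058,.007)):
        P=np.vstack([np.array([cx,cy,.0846])+y*u+r*np.cos(t)[:,None]*v+r*np.sin(t)[:,None]*[0,0,1] for y in(y0,y1)])
        h=cv2.convexHull(proj(w1,P).astype(np.float32));cv2.fillConvexPoly(k,(h*16).round().astype(np.int32),1,cv2.LINE_8,4)
    k=k>0;return -(k&m).sum()/(k|m).sum()
best=min(((iou((x,y,a)),x,y,a) for x in np.arange(.53,.5411,.0015) for y in np.arange(-.089,-.076,.0015) for a in np.arange(6,15,1)))
print(best)
```

```text
rack bottom edge ang 10.007510549660351 0.304737670855674
top edge 9.80300891007719
wheel 2 [ 0.5341 -0.0827  0.0814]
stand_seat 3 [0.5593 0.1725 0.09  ]
45 210 233
60 208 236
75 208 238
120 210 241
135 213 239
145 216 238
(np.float64(-0.927750054241701), np.float64(0.5344999999999999), np.float64(-0.07999999999999999), np.int64(10))
```

>>> send_rows:
  commands: "3.7 -2.0 0 -1.0;3.75 -2.0 0 0;0 0 5 0;0 0 3 0;0 0 0 0"

```text
clock: 4.9
eef_pos: [0.5328, -0.0815, 0.2141]
tool_rot: [-0.274, -3.124, -0.002]
force: [-1.1, -0.2, 0.0]
opening: 1.002
```

Run:
```python
from h import *
s=st();c=show('wrist','w2.png')
for n in('wrist','top','side'):
    if n!='wrist':env.capture(n)
    print(n,[(np.round(r['xyz'],4),round(r['score'],2)) for r in env.landmark_of(n,'wheel')[:2]])
```

```text
t 4.9 p [ 0.5328 -0.0815  0.2141] rot [-2.740e-01 -3.124e+00 -2.000e-03] F [-1.1 -0.2  0. ] op 1.002
wrist [(array([ 0.537 , -0.0812,  0.085 ]), 0.78)]
top []
side [(array([ 0.5368, -0.0796,  0.0845]), 0.78)]
```

View pics/w2.png

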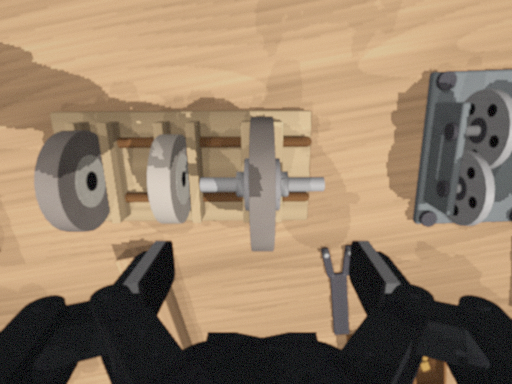

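The wheel is centred between the fingers (rim at column 262, arbor horizontal at row 184), so I'll descend and grip.

>>> send_rows:
  commands: "-0.2 0 4 0;0 0 4 0;0 0 2 0;0 0 0 0;0 0 0 0"

```text
clock: 5.7
eef_pos: [0.5375, -0.0824, 0.1185]
tool_rot: [0.273, 3.129, -0.0]
force: [0.8, -0.8, 0.7]
opening: 1.003
```

>>> send_rows:
  commands: "0 0 0 0;0 0 0 0;0 0 0 0;0 0 0 0;0 0 0 0"
  claw: 0
  grip_force: 60

```text
clock: 6.2
eef_pos: [0.537, -0.0822, 0.1178]
tool_rot: [0.274, 3.129, -0.0]
force: [-1.9, 0.3, 2.8]
opening: 0.221
```

>>> send_rows:
  commands: "0 0 0 0;0 0 0 0;0 0 0 0;0 0 0 0;0 0 0 0"

```text
clock: 6.7
eef_pos: [0.537, -0.0822, 0.1178]
tool_rot: [0.274, 3.129, -0.0]
force: [-1.2, 0.5, 5.4]
opening: 0.223
```

>>> send_rows:
  commands: "0 0 -1.5 0;0 0 -2.5 0;0 0 -3 0;0 0 -3 0;0 0 -2 0"

```text
clock: 7.2
eef_pos: [0.5366, -0.0822, 0.2383]
tool_rot: [-0.274, -3.129, -0.0]
force: [1.2, 0.0, -7.4]
opening: 0.224
```

Run:
```python
from h import *
s=st();c=show('side','s1.png')
cv2.imwrite('pics/s1c.png',cv2.resize(c['color'][100:290,180:380,::-1],(800,760)[:1]+(600,),interpolation=cv2.INTER_CUBIC))
print([(np.round(r['xyz'],4),round(r['score'],2)) for r in env.landmark_of('side','wheel')[:2]])
```

```text
t 7.2 p [ 0.5366 -0.0822  0.2383] rot [-0.274 -3.129 -0.   ] F [ 1.2  0.  -7.4] op 0.224
[(array([ 0.5351, -0.0802,  0.2049]), 0.95)]
```

View pics/s1c.png

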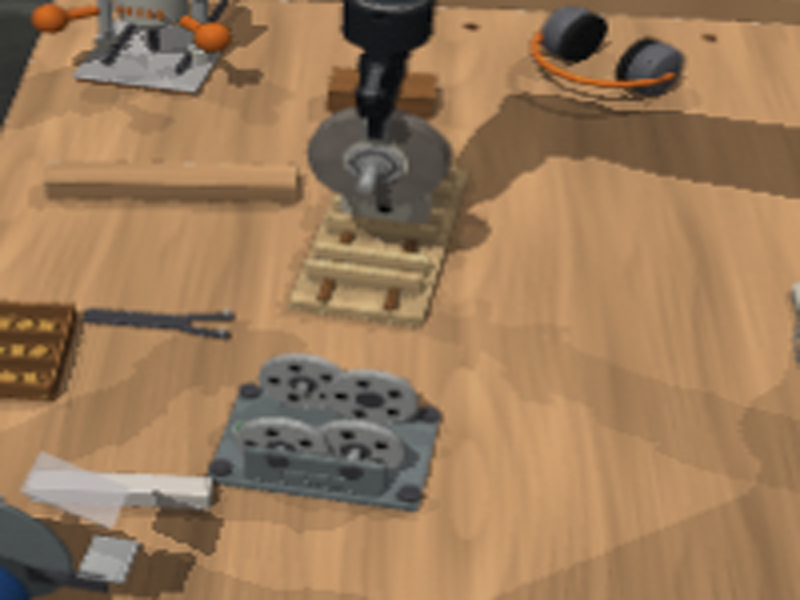

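The wheel is lifted, hanging upright and level at (375,160) in the crop, and the stand is clear below. Next I'll carry it over the stand.

>>> send_rows:
  commands: "0.27 2.6 0 0;0.27 3.6 0 0;0.27 3.6 0 0;0.27 3.6 0 0;0.27 3.6 0 0"

```text
clock: 7.8
eef_pos: [0.5522, 0.0889, 0.2349]
tool_rot: [-0.274, -3.126, 0.001]
force: [1.2, 0.0, -7.2]
opening: 0.222
```

>>> send_rows:
  commands: "0.27 3.6 0 0;0.27 3.0 0 0;0.05 2.0 0 0;0 0 0 -1.6;0 0 0 0"

```text
clock: 8.3
eef_pos: [0.5614, 0.1735, 0.2351]
tool_rot: [-0.227, -3.13, 0.002]
force: [-0.0, -0.5, -7.2]
opening: 0.227
```

Run:
```python
from h import *
s=st();th=2*np.arctan(s['tool_rot'][0]/s['tool_rot'][1]);print(np.degrees(th))
cs={n:env.capture(n) for n in('side','top','wrist')};s=env.state();cs['wrist']['world_to_cam']=wristwc(cs['wrist'],s)
for q in('wheel','stand_seat','stand'):
    for n in cs: print(q,n,[(np.round(r['xyz'],4),round(r['score'],2)) for r in env.landmark_of(n,q)[:2]])
```

```text
t 8.3 p [0.5614 0.1735 0.2351] rot [-2.27e-01 -3.13e+00  2.00e-03] F [-0.  -0.5 -7.2] op 0.227
8.282578986139356
wheel side [(array([0.5554, 0.1784, 0.2026]), 0.91)]
wheel top [(array([0.5603, 0.1735, 0.2   ]), 0.83)]
wheel wrist [(array([ 5.170e-01,  4.586e-01, -2.000e-04]), 0.67), (array([0.562 , 0.1717, 0.2055]), 0.61)]
stand_seat side [(array([0.561 , 0.1764, 0.092 ]), 0.97)]
stand_seat top [(array([0.5632, 0.1777, 0.0885]), 0.92)]
stand_seat wrist []
stand side [(array([0.5603, 0.1759, 0.0012]), 0.63)]
stand top [(array([0.5606, 0.177 , 0.003 ]), 0.87)]
stand wrist []
```

>>> send_rows:
  commands: "0 0.1 3 0;0 0 3 0;0 0 2 0;0 0 1 0;0 0 0.5 0"

```text
clock: 9.4
eef_pos: [0.5621, 0.1743, 0.1417]
tool_rot: [-0.23, -3.132, 0.0]
force: [0.3, -0.4, -7.4]
opening: 0.225
```

>>> send_rows:
  commands: "0 0 0.3 0;0 0 0.3 0;0 0 0.3 0;0 0 0 0;0 0 0 0"

```text
clock: 9.9
eef_pos: [0.5624, 0.1743, 0.1336]
tool_rot: [0.23, 3.133, 0.0]
force: [-0.2, 0.0, -7.1]
opening: 0.223
```

>>> send_rows:
  commands: "0 0 0.2 0;0 0 0.2 0;0 0 0.2 0;0 0 0.1 0;0 0 0 0"

```text
clock: 10.4
eef_pos: [0.5621, 0.1742, 0.126]
tool_rot: [-0.23, -3.133, 0.0]
force: [-0.4, -0.9, -6.5]
opening: 0.223
```

Run:
```python
from h import *
s=st()
cs={n:env.capture(n) for n in('side','top')}
for n in cs: print(n,[(np.round(r['xyz'],4),round(r['score'],2)) for r in env.landmark_of(n,'wheel')[:2]])
```

```text
t 10.4 p [0.5621 0.1742 0.126 ] rot [-0.23  -3.133  0.   ] F [-0.4 -0.9 -6.5] op 0.223
side [(array([0.5605, 0.1772, 0.093 ]), 0.85)]
top [(array([0.5605, 0.177 , 0.0903]), 0.54)]
```

Contact should come within about 3 mm, so I'm easing down.

>>> send_rows:
  commands: "0 0 0.1 0;0 0 0.1 0;0 0 0 0;0 0 0 0;0 0 0 0"

```text
clock: 11.1
eef_pos: [0.5624, 0.1743, 0.1244]
tool_rot: [0.23, 3.133, 0.0]
force: [0.4, 0.5, -7.1]
opening: 0.224
```

>>> send_rows:
  commands: "0 0 0.1 0;0 0 0.05 0;0 0 0 0;0 0 0 0;0 0 0 0"

```text
clock: 11.6
eef_pos: [0.563, 0.1742, 0.1233]
tool_rot: [0.23, 3.131, 0.0]
force: [4.3, -1.4, -0.8]
opening: 0.22
```

>>> send_rows:
  commands: "-0.06 0 0.02 0;0 0 0 0;0 0 0 0;0 0 0 0;0 0 0 0"

```text
clock: 12.1
eef_pos: [0.5632, 0.1742, 0.1232]
tool_rot: [0.23, 3.132, 0.0]
force: [3.6, -0.1, 5.9]
opening: 0.225
```

Run:
```python
from h import *
s=st();show('wrist','w3.png')
```

```text
t 12.1 p [0.5632 0.1742 0.1232] rot [0.23  3.132 0.   ] F [ 3.6 -0.1  5.9] op 0.225
```

View pics/w3.png

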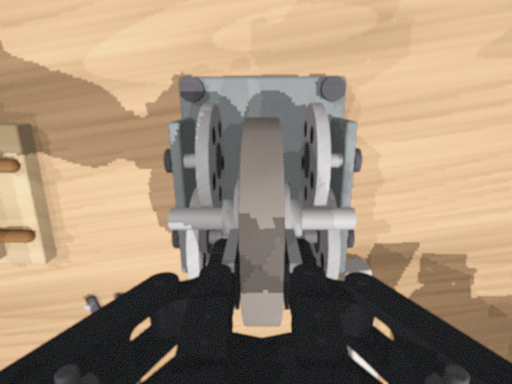

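The wheel is seated: rim centred between the disc pairs (column 263), arbor across both valleys (row 218). I'll release it, withdraw and track the face in the images.

>>> send_rows:
  commands: "0 0 0 0;0 0 0 0;0 0 0 0;0 0 -2 0;0 0 -3 0"
  claw: 1

```text
clock: 12.65
eef_pos: [0.5615, 0.1741, 0.1712]
tool_rot: [-0.23, -3.128, 0.001]
force: [0.2, 0.3, 0.1]
opening: 0.995
```

```bash
cat > burst.py <<'E'
from h import *
import sys
n=int(sys.argv[2]);fr=[];ts=[]
for i in range(n):
    ts.append(env.state()['clock']);fr.append(env.capture('side')['color'])
c=env.capture('side')
np.savez(sys.argv[1],fr=np.array(fr),ts=ts)
th=np.radians(8.3);u=np.array([np.sin(th),np.cos(th),0]);v=np.array([np.cos(th),-np.sin(th),0])
C=np.array([.562,.175,.090])+.010*u
# rectified polar face, r 27..60mm
A=np.radians(np.arange(0,360,1));r=np.linspace(.028,.060,17)
P=(C+r[:,None,None]*(np.cos(A)[None,:,None]*v+np.sin(A)[None,:,None]*[0,0,1])).reshape(-1,3)
uv=proj(c,P).astype(np.float32).reshape(17,360,2)
pol=np.array([cv2.remap(f,uv[...,0],uv[...,1],cv2.INTER_CUBIC).astype(np.float32) for f in fr])
ref=pol[0]
print('px radius',np.ptp(uv[-1],axis=0))
for i in range(1,n):
    print(round(ts[i],2), 'diff prev %.1f first %.1f'%(abs(pol[i]-pol[i-1]).mean(),abs(pol[i]-ref).mean()))
cv2.imwrite('pics/pol_%s.png'%sys.argv[1][:-4],np.vstack([cv2.resize(p[::-1],(720,40)) for p in pol[::max(1,n//10)]])[:,:,::-1])
cv2.imwrite('pics/crop_%s.png'%sys.argv[1][:-4],np.hstack([cv2.resize(f[190:270,220:300,::-1],(400,400),interpolation=cv2.INTER_CUBIC) for f in (fr[0],fr[-1])]))
E
python3 burst.py b1.npz 12
```

```text
px radius [36.122955 25.003769]
12.7 diff prev 1.4 first 1.4
12.75 diff prev 1.2 first 1.6
12.8 diff prev 1.4 first 1.8
12.85 diff prev 1.5 first 2.2
12.9 diff prev 1.7 first 2.7
12.95 diff prev 1.5 first 2.6
13.0 diff prev 1.2 first 2.9
13.05 diff prev 1.2 first 3.0
13.1 diff prev 1.1 first 3.2
13.15 diff prev 0.8 first 3.3
13.2 diff prev 0.6 first 3.3[ WARN:0@10.055] global loadsave.cpp:1063 imwrite_ Unsupported depth image for selected encoder is fallbacked to CV_8U.
```

View pics/crop_b1.png

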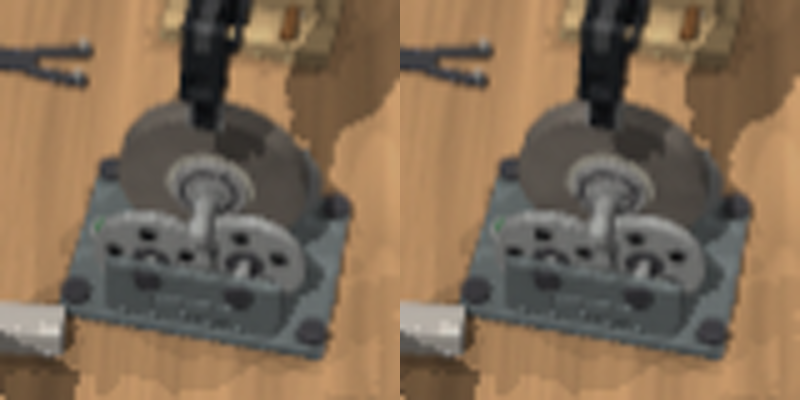

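```bash
python3 burst.py b2.npz 16 2>/dev/null
cat > rot.py <<'E'
from h import *
import sys
ims=[];ts=[]
for f in sys.argv[1:]:
    z=np.load(f);ims+=list(z['fr']);ts+=list(z['ts'])
c=env.capture('side')
th=np.radians(8.3);u=np.array([np.sin(th),np.cos(th),0]);v=np.array([np.cos(th),-np.sin(th),0])
A=np.radians(np.arange(0,360,1));r=np.linspace(.030,.058,15)
P=(np.array([.562,.175,.090])+.010*u+r[:,None,None]*(np.cos(A)[None,:,None]*v+np.sin(A)[None,:,None]*[0,0,1])).reshape(-1,3)
uv=proj(c,P).astype(np.float32).reshape(15,360,2)
pol=np.array([cv2.remap(cv2.cvtColor(f,cv2.COLOR_RGB2GRAY),uv[...,0],uv[...,1],cv2.INTER_CUBIC).astype(np.float32) for f in ims])
seg=slice(20,165) # upper visible half
hp=pol-pol.mean(0)   # fixed lighting removed
hp2=pol-cv2.GaussianBlur(pol.mean(0),(1,1),0)
print('temporal std',hp[:,:,seg].std().round(2))
def shift(a,b):
    best=(-9,0)
    for s in range(-40,41):
        x=a[:,60:120];y=b[:,60+s:120+s] if 60+s>=0 else None
        cc=np.corrcoef(x.ravel(),y.ravel())[0,1]
        best=max(best,(cc,s))
    return best
f=lambda p:p-cv2.GaussianBlur(p,(0,0),12)
for i in range(1,len(pol)):print(round(ts[i],2),'d%.1f'%abs(pol[i]-pol[i-1])[:,seg].mean(),[ (round(float(a),2),b) for a,b in (shift(f(pol[i-1]),f(pol[i])),shift(f(pol[0]),f(pol[i])))])
E
python3 rot.py b1.npz b2.npz
```

```text
px radius [36.122955 25.003769]
13.35 diff prev 1.0 first 1.0
13.4 diff prev 0.9 first 1.3
13.45 diff prev 1.1 first 1.5
13.5 diff prev 0.9 first 1.7
13.55 diff prev 0.7 first 1.7
13.6 diff prev 0.8 first 1.9
13.65 diff prev 0.5 first 1.9
13.7 diff prev 0.4 first 1.9
13.75 diff prev 0.4 first 1.9
13.8 diff prev 0.4 first 1.9
13.85 diff prev 0.5 first 1.9
13.9 diff prev 0.5 first 2.0
13.95 diff prev 0.4 first 1.9
14.0 diff prev 0.4 first 1.9
14.05 diff prev 0.4 first 1.9
temporal std 2.06
12.7 d3.0 [(0.85, 0), (0.85, 0)]
12.75 d1.5 [(0.96, 0), (0.9, -2)]
12.8 d1.8 [(0.95, 1), (0.94, -2)]
12.85 d1.3 [(0.97, 0), (0.98, -1)]
12.9 d1.5 [(0.98, 0), (0.98, -1)]
12.95 d1.3 [(0.98, 0), (0.99, -1)]
13.0 d1.0 [(0.99, 0), (0.99, -1)]
13.05 d0.9 [(1.0, 0), (0.99, -1)]
13.1 d0.8 [(0.99, 0), (0.97, -1)]
13.15 d0.9 [(0.99, 0), (0.98, -1)]
13.2 d0.5 [(1.0, 0), (0.98, -1)]
13.3 d0.9 [(0.99, 0), (0.98, -1)]
13.35 d0.8 [(0.99, 0), (0.98, -1)]
13.4 d0.9 [(0.99, 0), (0.97, -2)]
13.45 d0.9 [(0.98, 0), (0.98, -1)]
13.5 d0.8 [(0.99, 0), (0.97, -2)]
13.55 d0.6 [(0.99, 0), (0.98, -1)]
13.6 d0.6 [(0.99, 0), (0.98, -1)]
13.65 d0.5 [(1.0, 0), (0.98, -1)]
13.7 d0.5 [(1.0, 0), (0.98, -1)]
13.75 d0.4 [(1.0, 0), (0.98, -1)]
13.8 d0.4 [(1.0, 0), (0.98, -1)]
13.85 d0.4 [(1.0, 0), (0.98, -1)]
13.9 d0.5 [(1.0, 0), (0.98, -1)]
13.95 d0.4 [(1.0, 0), (0.98, -1)]
14.0 d0.4 [(1.0, 0), (0.98, -1)]
14.05 d0.5 [(1.0, 0), (0.98, -1)]
```

Static shading dominates these side views. There was a small fading motion until about 13.7 s, then nothing, so the wheel may have been nearly at rest from the start. I'll turn it by hand through an arc about the arbor with a light grip and release it, watching the texture before and after.

>>> send_rows:
  commands: "0 0 2 0;0 0 2 0;0 0 1 0;0 0 0 0;0 0 0 0"

```text
clock: 14.7
eef_pos: [0.5631, 0.1742, 0.1231]
tool_rot: [0.23, 3.133, 0.0]
force: [0.7, -0.4, 0.2]
opening: 1.001
```

>>> send_rows:
  commands: "0 0 0 0;0 0 0 0;0 0 0 0;0 0 0 0;0 0 0 0"
  claw: 0
  grip_force: 20

```text
clock: 15.2
eef_pos: [0.563, 0.1742, 0.1229]
tool_rot: [0.23, 3.133, 0.0]
force: [-0.2, -0.7, 1.9]
opening: 0.226
```

Run:
```python
from h import *
s=st();a=env.capture('wrist')['color'];b=env.capture('side')['color'];np.savez('pre.npz',w=a,s=b)
```

```text
t 15.2 p [0.563  0.1742 0.1229] rot [0.23  3.133 0.   ] F [-0.2 -0.7  1.9] op 0.226
```

>>> send_rows:
  commands: "0.68 0 0.05 0;0.67 0 0.14 0;0.64 0 0.23 0;0.61 0 0.32 0;0.55 0 0.41 0"

```text
clock: 15.8
eef_pos: [0.5328, 0.1787, 0.1125]
tool_rot: [0.23, 3.129, 0.0]
force: [1.7, -1.4, 9.8]
opening: 0.229
```

Run:
```python
from h import *
s=st();a=env.capture('wrist')['color'];b=env.capture('side')['color'];np.savez('post.npz',w=a,s=b)
s=st()
print([(np.round(r['xyz'],4),round(r['score'],2)) for r in env.landmark_of('side','wheel')[:2]])
p=np.load('pre.npz')
cv2.imwrite('pics/turn.png',np.hstack([cv2.resize(x[:,130:390],(390,576),interpolation=cv2.INTER_CUBIC) for x in(p['w'],a)])[:,:,::-1])
```

```text
t 15.8 p [0.5328 0.1787 0.1125] rot [0.23  3.129 0.   ] F [ 1.7 -1.4  9.8] op 0.229
t 15.9 p [0.5318 0.1788 0.1118] rot [0.23  3.131 0.   ] F [ 1.2 -0.8  5. ] op 0.225
[(array([0.5611, 0.1774, 0.0931]), 0.73)]
```

View pics/turn.png

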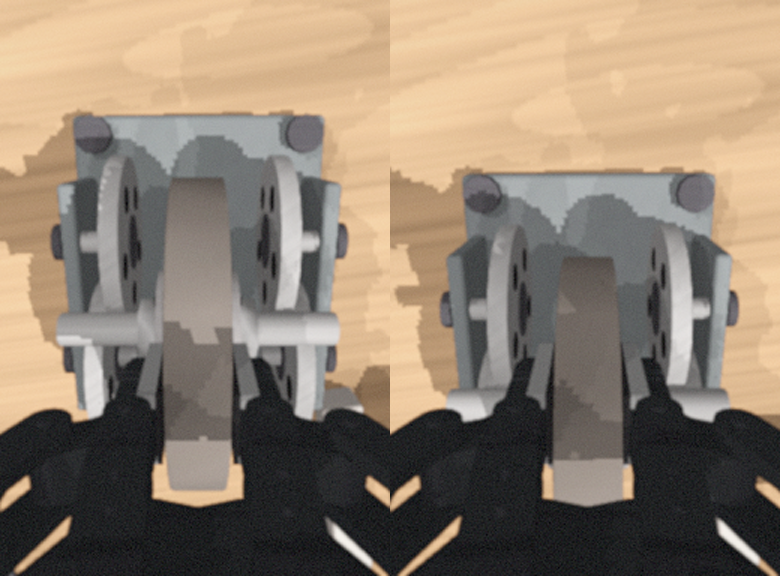

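The arbor stayed in the valleys and the grip point moved about 40° round the axis. The landmark still puts the wheel centre at the seat. Releasing now and watching it swing.

>>> send_rows:
  commands: "0 0 0 0;0 0 0 0;0 0 -1 0;0 0 -3 0;0 0 -4 0"
  claw: 1

```text
clock: 16.45
eef_pos: [0.5307, 0.1786, 0.191]
tool_rot: [-0.23, -3.13, 0.001]
force: [1.0, 0.6, 0.1]
opening: 0.997
```

```bash
cat > wb.py <<'E'
from h import *
import sys
fr=[];ts=[]
for i in range(int(sys.argv[2])):
    s=env.state();ts.append(s['clock']);c=env.capture('wrist');fr.append(c['color'])
np.savez(sys.argv[1],fr=fr,ts=ts,wc=wristwc(c,s),K=c['intrinsics'],d=c['dist_coeffs'])
c['world_to_cam']=wristwc(c,s)
th=np.radians(8.3);u=np.array([np.sin(th),np.cos(th),0]);v=np.array([np.cos(th),-np.sin(th),0])
A=np.radians(np.arange(50,190,.5));Y=np.linspace(-.007,.007,15)   # angle from +v towards up; 180 = base side
P=(np.array([.562,.175,.09])+Y[:,None,None]*u+.0625*(np.cos(A)[None,:,None]*v+np.sin(A)[None,:,None]*[0,0,1])).reshape(-1,3)
uv=proj(c,P).astype(np.float32).reshape(15,len(A),2)
ok=(uv[7,:,1]>5)&(uv[7,:,1]<330);print('visible ang',np.degrees(A[ok][[0,-1]]),'rows',uv[7,ok,1][[0,-1]],'cols',uv[[0,-1],140,0])
pol=np.array([cv2.remap(cv2.cvtColor(f,cv2.COLOR_RGB2GRAY),uv[...,0],uv[...,1],cv2.INTER_CUBIC).astype(np.float32) for f in fr])
np.save(sys.argv[1][:-4]+'_pol.npy',pol)
f=pol-pol.mean(0);
print('temporal std per 10deg',f.std(axis=(0,1)).reshape(-1,20).mean(1).round(1))
for i in range(1,len(pol)):
    print(round(ts[i],2),'d%.2f'%abs(pol[i]-pol[i-1])[:,40:240].mean(),end=' ')
cv2.imwrite('pics/wb_%s.png'%sys.argv[1][:-4],np.vstack([cv2.resize(p,(560,20)) for p in pol]).clip(0,255).astype(np.uint8))
cv2.imwrite('pics/wl_%s.png'%sys.argv[1][:-4],fr[-1][:,:,::-1])
E
python3 wb.py c1.npz 26
```

```text
visible ang [ 50.  189.5] rows [296.0307  151.38965] cols [251.35568 272.00122]
temporal std per 10deg [13.9  4.7  3.7  3.5  3.   4.   2.5  6.   3.4  4.4  4.1  3.4  3.5  5.9]
16.5 d8.10 16.55 d2.97 16.6 d3.41 16.65 d3.13 16.7 d2.92 16.75 d2.79 16.8 d2.59 16.85 d2.38 16.9 d2.17 16.95 d2.18 17.0 d2.10 17.05 d2.06 17.1 d2.07 17.15 d2.20 17.2 d2.17 17.25 d2.10 17.3 d2.10 17.35 d2.01 17.4 d2.01 17.45 d2.03 17.5 d2.01 17.55 d1.96 17.6 d1.97 17.65 d2.02 17.7 d2.04
```

```bash
python3 burst.py b3.npz 14 2>/dev/null
```

```text
px radius [36.122955 25.003769]
17.8 diff prev 0.4 first 0.4
17.85 diff prev 0.4 first 0.4
17.9 diff prev 0.4 first 0.4
17.95 diff prev 0.4 first 0.4
18.0 diff prev 0.4 first 0.4
18.05 diff prev 0.4 first 0.4
18.1 diff prev 0.4 first 0.4
18.15 diff prev 0.5 first 0.5
18.2 diff prev 0.4 first 0.5
18.25 diff prev 0.5 first 0.4
18.3 diff prev 0.4 first 0.4
18.35 diff prev 0.5 first 0.4
18.4 diff prev 0.4 first 0.4
```

View pics/wb_c1.png

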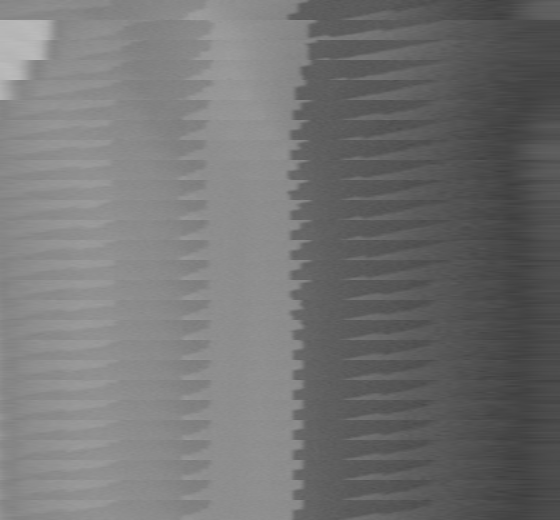

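Run:
```python
from h import *
pol=np.load('c1_pol.npy')[3:]
x=cv2.GaussianBlur(pol.transpose(1,2,0),(0,0),1.5).transpose(2,0,1)
for nm,sl in(('all',slice(20,250)),('sun',slice(60,140)),('shade',slice(160,240))):
    m=(x[:,:,sl]-x[:,:,sl].mean(0)).reshape(len(x),-1);U,S,V=np.linalg.svd(m,full_matrices=False)
    print(nm,S[:5].round(0));print((U[:,0]*10).round(1),(U[:,1]*10).round(1))
def side(fs):
    F=[];T=[]
    for f in fs:
        z=np.load(f);F+=list(z['fr']);T+=list(z['ts'])
    g=np.array([cv2.GaussianBlur(cv2.cvtColor(f,cv2.COLOR_RGB2GRAY)[205:240,240:290].astype(np.float32),(0,0),.7) for f in F])
    return g,T
for fs in(['b1.npz','b2.npz'],['b3.npz']):
    g,T=side(fs);m=(g-g.mean(0)).reshape(len(g),-1);U,S,V=np.linalg.svd(m,full_matrices=False);print(fs,S[:4].round(0));print((U[:,:2]*10).round(1).T)
    # where is variance
    print(np.round(cv2.resize(g.std(0),(10,7),interpolation=cv2.INTER_AREA),1))
# rest states comparison: b1 first, b2 last, b3 last, at the wheel face
print('rest b2 vs b3',)
a=np.load('b2.npz')['fr'][-8:].mean(0);b=np.load('b3.npz')['fr'].mean(0)
print(np.round(cv2.resize(np.abs(a-b).mean(2)[205:240,240:290],(10,7),interpolation=cv2.INTER_AREA),1))
print(env.state()['clock'])
```

```text
all [452. 284. 170.  89.  67.]
[-6.3 -5.3 -3.4 -1.6 -0.1  0.9  1.4  1.4  1.4  1.4  1.4  1.   1.   0.9
  0.7  0.7  0.6  0.7  0.6  0.7  0.6  0.7  0.6] [ 3.2 -0.8 -2.4 -4.5 -3.6 -3.1 -2.4 -1.7 -1.2 -0.9 -0.7  0.4  0.9  1.5
  1.6  1.6  1.7  1.6  1.8  1.8  1.8  1.7  1.7]
sun [345.  90.  57.  35.  25.]
[-5.5 -5.2 -4.1 -2.4 -0.6  0.6  1.2  1.4  1.4  1.3  1.3  1.2  1.1  1.
  0.9  0.8  0.8  0.8  0.8  0.8  0.8  0.8  0.8] [ 4.6  2.1 -2.4 -5.8 -4.1 -1.2  1.1  2.   1.9  1.9  1.4  0.7  0.7  0.1
  0.1 -0.4 -0.3 -0.3 -0.4 -0.2 -0.6 -0.5 -0.3]
shade [224. 136.  77.  47.  30.]
[-6.7 -4.8 -1.6  1.2  1.9  2.   2.3  2.2  2.   1.8  1.9  0.1  0.2 -0.1
  0.1 -0.1 -0.3 -0.2 -0.3 -0.3 -0.3 -0.2 -0.5] [ 2.5  3.2  0.8  3.5  2.8  2.4  1.9  2.1  1.8  1.   0.8 -1.8 -1.9 -2.2
 -1.7 -1.9 -1.9 -2.1 -1.9 -2.2 -1.8 -1.8 -1.7]
['b1.npz', 'b2.npz'] [261. 179. 145.  85.]
[[-0.6 -5.9 -5.1 -3.2 -1.3  0.2  1.   1.7  2.   2.2  2.2  1.9  1.6  1.3
   1.1  0.7  0.4  0.1 -0.  -0.1 -0.1 -0.  -0.  -0.  -0.  -0.  -0.   0. ]
 [ 7.9  0.8 -0.6  0.8  0.5  1.6  1.8  1.7  1.3  1.   0.7  0.6 -0.2 -0.5
  -0.9 -1.2 -1.2 -1.2 -1.3 -1.3 -1.3 -
[... 576 characters left out ...]
.2 0.5 0.2 0.2 0.2 0.2]
 [0.2 0.2 0.2 0.2 0.2 0.2 0.2 0.2 0.2 0.2]
 [0.2 0.2 0.2 0.2 0.2 0.2 0.2 0.2 0.2 0.2]
 [0.2 0.2 0.2 0.2 0.2 0.2 0.2 0.2 0.2 0.2]
 [0.2 0.2 0.2 0.2 0.2 0.2 0.2 0.2 0.2 0.2]
 [0.2 0.2 0.2 0.2 0.2 0.2 0.2 0.2 0.2 0.2]]
rest b2 vs b3
[[  0.9   0.9   2.  103.1 110.4  69.5 111.8  42.2  53.3  20.5]
 [  0.9   1.3   3.6  38.4  57.2  33.4  61.1  24.6  52.8  30.8]
 [  0.8   2.2   0.8   2.2  15.7  26.7  20.5  21.8  47.3  37. ]
 [  1.8   1.2   0.7   1.8   3.7  12.1   1.9   2.2  21.8  45.6]
 [  0.9   0.7   2.2   2.9   2.5   4.9   0.9   1.5   0.8  28.5]
 [  1.1   1.5   1.7   4.5   2.9   3.1   0.9   1.2   0.6   0.4]
 [  1.8   2.8   0.8   2.6   2.5   2.    0.7   1.1   0.5   0.7]]
18.5
```

Run:
```python
from h import *
c=env.capture('side')
th=np.radians(8.3);u=np.array([np.sin(th),np.cos(th),0]);v=np.array([np.cos(th),-np.sin(th),0])
A=np.radians(np.arange(0,360,1));r=np.linspace(.029,.060,16)
uv=proj(c,(np.array([.562,.175,.090])+.010*u+r[:,None,None]*(np.cos(A)[None,:,None]*v+np.sin(A)[None,:,None]*[0,0,1])).reshape(-1,3)).astype(np.float32).reshape(16,360,2)
P=lambda f:cv2.remap(cv2.cvtColor(f.astype(np.float32),cv2.COLOR_RGB2GRAY),uv[...,0],uv[...,1],cv2.INTER_CUBIC)
b1,b2,b3=[np.load(f)['fr'] for f in('b1.npz','b2.npz','b3.npz')]
pre,post=np.load('pre.npz')['s'],np.load('post.npz')['s']
N={'rel1':P(b1[1]),'b1_5':P(b1[5]),'b1_end':P(b1[-1]),'rest1':P(b2[-8:].mean(0)),'pre':P(pre),'post':P(post),'rest2':P(b3.mean(0))}
print('rest2 row profile',N['rest2'][8,::20].round(0))
hp=lambda p:p-cv2.GaussianBlur(p,(0,0),6)
def match(a,b,lo,hi):
    o=[]
    for s in range(-60,61):
        x=hp(a)[:,lo:hi];y=np.roll(hp(b),-s,1)[:,lo:hi];o.append(np.corrcoef(x.ravel(),y.ravel())[0,1])
    k=np.argsort(o)[::-1][:1];return [(int(i)-60,round(float(o[i]),2)) for i in k]
for lo,hi in((0,50),(120,180),(140,200)):
    for p,q in(('rel1','rest1'),('b1_5','rest1'),('b1_end','rest1'),('rest1','pre'),('pre','post'),('post','rest2'),('rest1','rest2')):
        print(lo,p,q,match(N[p],N[q],lo,hi),'zero-shift raw diff %.2f'%abs(N[p]-N[q])[:,lo:hi].mean())
```

```text
rest2 row profile [ 84.  82.  82.  81.  79.  77.  75.  75.  74.  71.  75. 153.  99. 110.
 163. 129.  79.  86.]
0 rel1 rest1 [(0, 0.98)] zero-shift raw diff 1.54
0 b1_5 rest1 [(1, 0.97)] zero-shift raw diff 0.94
0 b1_end rest1 [(1, 0.96)] zero-shift raw diff 1.65
0 rest1 pre [(0, 1.0)] zero-shift raw diff 0.36
0 pre post [(0, 0.95)] zero-shift raw diff 1.62
0 post rest2 [(-1, 0.96)] zero-shift raw diff 1.68
0 rest1 rest2 [(1, 0.98)] zero-shift raw diff 1.05
120 rel1 rest1 [(3, 0.95)] zero-shift raw diff 3.34
120 b1_5 rest1 [(-1, 0.98)] zero-shift raw diff 1.69
120 b1_end rest1 [(-1, 0.97)] zero-shift raw diff 1.99
120 rest1 pre [(10, 0.93)] zero-shift raw diff 1.78
120 pre post [(12, 0.87)] zero-shift raw diff 22.80
120 post rest2 [(-21, 0.77)] zero-shift raw diff 24.46
120 rest1 rest2 [(1, 0.95)] zero-shift raw diff 2.58
140 rel1 rest1 [(-1, 0.98)] zero-shift raw diff 2.13
140 b1_5 rest1 [(0, 0.99)] zero-shift raw diff 0.96
140 b1_end rest1 [(-1, 0.98)] zero-shift raw diff 1.99
140 rest1 pre [(0, 1.0)] zero-shift raw diff 0.31
140 pre post [(3, 0.82)] zero-shift raw diff 10.60
140 post rest2 [(-1, 0.81)] zero-shift raw diff 10.77
140 rest1 rest2 [(1, 0.99)] zero-shift raw diff 1.17
```

Texture does show the motion. Both releases swung, overshot and settled. Re-gripping earlier did not turn the wheel (difference 0.31, at noise level). I'll move back over the centre while it stays free, check that it's still, then descend.

>>> send_rows:
  commands: "-1.0 0 0 0;-1.15 0 0 0;-1.0 0 0 0;0 0 0 0;0 0 0 0"

```text
clock: 19.05
eef_pos: [0.5631, 0.174, 0.1906]
tool_rot: [-0.231, -3.132, 0.0]
force: [-1.0, -0.3, 0.4]
opening: 1.0
```

>>> send_rows:
  commands: "0 0 0 0;0 0 0 0;0 0 0 0;0 0 0 0;0 0 0 0"

```text
clock: 19.55
eef_pos: [0.5628, 0.1742, 0.1912]
tool_rot: [0.23, 3.133, 0.0]
force: [-0.3, 0.2, -0.2]
opening: 1.003
```

>>> send_rows:
  commands: "0 0 0 0;0 0 0 0;0 0 0 0;0 0 0 0;0 0 0 0"

```text
clock: 20.05
eef_pos: [0.5629, 0.1742, 0.1911]
tool_rot: [-0.23, -3.133, 0.0]
force: [-0.3, 0.8, -1.2]
opening: 0.996
```

>>> send_rows:
  commands: "0 0 0 0;0 0 0 0;0 0 0 0;0 0 0 0;0 0 0 0"

```text
clock: 20.55
eef_pos: [0.5629, 0.1742, 0.1911]
tool_rot: [-0.23, -3.133, 0.0]
force: [0.5, 0.6, -0.2]
opening: 0.998
```

Run:
```python
from h import *
st()
a=[env.capture('side')['color'].astype(float) for _ in range(6)]
np.savez('rest3.npz',s=np.mean(a,0))
b2=np.load('b2.npz')['fr'][-6:].mean(0);b3=np.load('b3.npz')['fr'][-6:].mean(0);m=np.mean(a,0);pre=np.load('pre.npz')['s'];post=np.load('post.npz')['s']
B=lambda x,y:np.round(cv2.resize(np.abs(x-y).mean(2)[205:240,240:290],(10,7),interpolation=cv2.INTER_AREA)[3:],1)
print('now vs b3\n',B(m,b3));print('now vs rest1\n',B(m,b2));print('post vs rest1\n',B(post,b2));print('first-last now\n',B(a[0],a[-1]))
```

```text
t 20.55 p [0.5629 0.1742 0.1911] rot [-0.23  -3.133  0.   ] F [ 0.5  0.6 -0.2] op 0.998
now vs b3
 [[ 0.7  0.7  0.7  0.8  0.8  0.8  0.6  2.  21.5 42.9]
 [ 0.6  0.7  0.7  0.7  0.8  0.7  0.6  0.6  0.6 28.6]
 [ 0.8  1.3  0.7  0.8  0.9  0.8  0.7  0.6  0.6  0.5]
 [ 0.8  0.7  0.7  0.8  0.8  0.7  0.8  0.8  0.6  0.8]]
now vs rest1
 [[ 1.5  1.1  0.5  1.8  3.9 12.5  1.8  0.7  0.6  8.6]
 [ 0.4  0.7  1.9  2.8  2.5  4.9  0.8  1.5  0.7  0.2]
 [ 0.7  0.7  1.3  4.7  2.8  3.   0.7  0.9  0.4  0.3]
 [ 1.6  2.5  0.4  2.2  1.9  1.8  0.4  1.1  0.2  0.2]]
post vs rest1
 [[ 1.8  1.8  1.3  3.8  4.1 19.  47.6 18.4  3.2 43.6]
 [ 1.2  6.   4.9  4.6  3.5  7.9  8.2  6.1  1.4 23.5]
 [ 1.   3.6  3.   6.2  5.3  4.9  3.8  2.8  0.7  3. ]
 [ 4.6 10.2  4.2  6.4  7.  13.6  2.4  3.2  0.5  0.5]]
first-last now
 [[0.5 0.5 0.3 0.4 0.4 0.4 0.5 0.4 0.5 0.3]
 [0.3 0.4 0.5 0.4 0.5 0.5 0.6 0.6 0.5 0.4]
 [0.5 0.3 0.4 0.3 0.4 0.5 0.4 0.4 0.5 0.6]
 [0.4 0.4 0.5 0.3 0.5 0.4 0.3 0.5 0.4 0.4]]
```

The wheel is still (first to last at noise level, unchanged since about 17.5 s). I'll go down and take hold.

>>> send_rows:
  commands: "0 0 2 0;0 0 2.5 0;0 0 1.5 0;0 0 0.8 0;0 0 0 0"

```text
clock: 21.35
eef_pos: [0.5624, 0.1741, 0.1223]
tool_rot: [-0.23, -3.132, 0.001]
force: [0.2, 0.4, 0.2]
opening: 1.0
```

>>> send_rows:
  commands: "0 0 0 0;0 0 0 0;0 0 0 0;0 0 0 0;0 0 0 0"
  claw: 0
  grip_force: 30

```text
clock: 21.85
eef_pos: [0.5631, 0.1742, 0.1236]
tool_rot: [0.23, 3.132, 0.0]
force: [-0.2, 0.5, 1.8]
opening: 0.229
```

>>> send_rows:
  commands: "0 0 0 0;0 0 0 0;0 0 0 0;0 0 0 0;0 0 0 0"

```text
clock: 22.35
eef_pos: [0.5631, 0.1742, 0.1235]
tool_rot: [0.23, 3.132, 0.0]
force: [-1.0, -0.3, 5.1]
opening: 0.226
```

Run:
```python
from h import *
st()
m=np.mean([env.capture('side')['color'].astype(float) for _ in range(5)],0);r=np.load('rest3.npz')['s'];b2=np.load('b2.npz')['fr'][-6:].mean(0)
B=lambda x,y:np.round(cv2.resize(np.abs(x-y).mean(2)[205:240,240:290],(10,7),interpolation=cv2.INTER_AREA)[3:],1)
print('now vs rest\n',B(m,r));print('now vs rest1\n',B(m,b2))
print([(np.round(q['xyz'],4),round(q['score'],2)) for q in env.landmark_of('side','wheel')[:1]])
cv2.imwrite('pics/final.png',cv2.resize(m[140:300,170:350,::-1],(675,600),interpolation=cv2.INTER_CUBIC))
```

```text
t 22.35 p [0.5631 0.1742 0.1235] rot [0.23  3.132 0.   ] F [-1.  -0.3  5.1] op 0.226
now vs rest
 [[ 0.3  0.3  0.2  2.6 26.8 11.6  3.5  0.8  9.  17.3]
 [ 0.2  0.3  0.3  1.2  1.8  2.5  0.3  0.3  0.3  0.3]
 [ 0.3  0.7  0.8  1.6  1.9  3.3  2.6  0.3  0.3  0.3]
 [ 0.2  0.3  0.7  0.6  0.6  0.5  2.   2.9  0.3  0.3]]
now vs rest1
 [[ 1.6  1.1  0.5  2.6 24.2  3.8  3.6  1.   9.2  8.9]
 [ 0.4  0.6  2.   2.9  2.   4.7  0.9  1.5  0.7  0.2]
 [ 0.7  1.2  1.8  3.6  2.9  4.   2.8  0.9  0.4  0.2]
 [ 1.6  2.5  0.9  2.2  2.2  2.1  1.9  2.3  0.3  0.2]]
[(array([0.5612, 0.1777, 0.0916]), 0.76)][ WARN:0@4.616] global loadsave.cpp:1063 imwrite_ Unsupported depth image for selected encoder is fallbacked to CV_8U.
```

View pics/final.png

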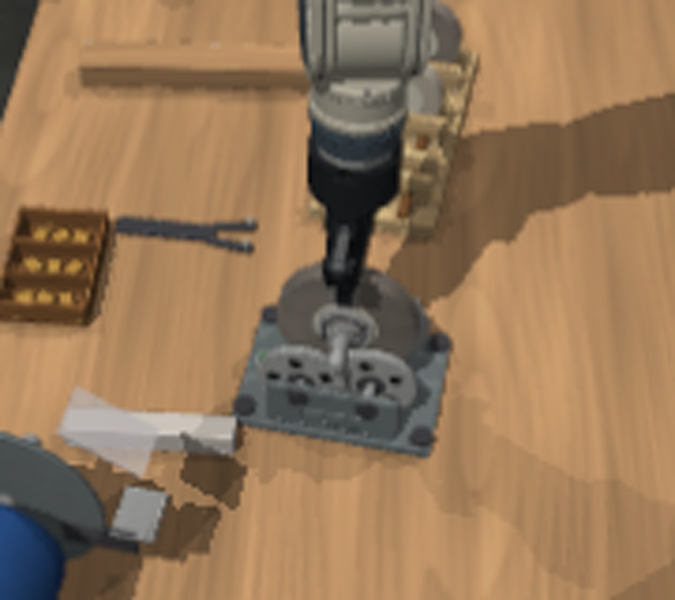

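The final view shows the wheel on the stand at (345,325) held from above, with spanner, stick, offcut and spares in place. The face texture outside the gripper's shadow hasn't changed (0.2–0.3, noise level), so gripping didn't turn it.

```bash
python3 -c "
from h import *
env.job_done();st()"
```

```text
the job is handed in; nothing more can be done
the job is handed in; nothing more can be done
```

The wheel is on the balancing stand's rollers, at rest after a free swing and held by the gripper with 30 N. I handed the job in at about 22.6 s of the 72 s allowed.

**What I did:** I lifted the wheel out of the rack and lowered it gently onto the rollers. On first release it swung only slightly. I then turned it about 40° by hand and let go. It swung, overshot and settled by about 17.5 s, with the hand clear. I left it free until about 21.5 s before taking hold.

**Last checks:**
- **Position:** the wheel's centre measured (0.561, 0.178, 0.092) m, at the seat within the finder's 4 mm. The grip height matched the first seating within 1 mm.
- **Not turned by gripping:** the wheel face looked the same before and after, apart from the gripper's shadow.
- **Everything else:** the last picture shows the spanner, dressing stick and long offcut in place. The spares are partly hidden behind the arm but still in the rack. The chisel and short offcut were outside that picture, and I did not recheck them.

**What I could not settle:** the heavy side's angle could not be measured directly, because the wheel has little visible texture. The resting positions after the two releases looked a few degrees apart. That would fit the stated 8° settling band, so the heavy side should hang within about that of straight down.

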